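Scan a balanced potsherd

ROBOT

A 6-joint arm with a two-finger parallel gripper is mounted at the origin on the work surface. World frame = base frame: x ahead of the robot, y to its left, z up, the work surface at z = 0. Lengths are in mm, angles in rad, forces in N, time in s.
With the tool pointing down it reaches from about 250 to 775 mm from the base axis. Payload 4 kg.
Tool frame: the origin (TCP) lies at the very end of the fingers, on their centre line; the grasp point (between the pads) lies 19 mm behind it; z points along the fingers, y is the line along which they close (so a half turn about z gives the same grasp; the last joint's range is limited). The gripper opens to 85 mm and grips with 20 to 120 N. Pads are 22 mm wide; open, the fingers measure 114 mm over their backs; the gripper's body (76 mm by 85 mm) begins 54 mm behind the grasp point. The pads swing forward as they close: fully open they stand 13 mm farther back than shut.
Start: joints at [-1.32, 0.087, 1.371, -0, 1.684, -0.103], TCP at [190.554, -515.955, 202.441] pointing down, gripper open.
Joint ranges: [-3.1, 3.1], [-0.76, 2.03], [0.27, 2.55], [-1.08, 4.22], [0.17, 2.65], [-2.57, 2.57]. Speed limits (rad/s): [2.79, 2.79, 3.14, 3.14, 3.14, 3.14].

INTERFACE

Orientations are given as [roll, pitch, yaw] about the fixed x, y, z axes, in that order (R = Rz(yaw) Ry(pitch) Rx(roll)).
In Python, from rig import r gives the robot as it stands.
- The arm moves only by the tool apply_moves, never from a script. Its argument "deltas" is a list of rows, each an object of numbers: "tx", "ty", "tz": the shift along the tool's x, y, z in mm; "twist": the turn about the tool's z in degrees; "claw": the opening, from -1 (shut) to 1 (fully open). A call has 1 to 20 rows; each row is the pose to reach, as a shift and turn from the pose commanded when the call began, along the tool's axes at that moment; what a row does not reach only later rows make up. A row lasts 1/10 s, in which the tool goes at most 50 mm and 8.59 degrees, less where a joint would pass 70% of its speed; a pose out of reach is approached as far as the arm can. A call with a gripper value outside its range is refused whole. The fingers move at their own pace and stop on an object; the grip force is fixed at half the most. Time passes only in rows, so rows that repeat a pose let the fingers close. It gives the time, the measured TCP pose, the force, the opening and the grip force at its end, in the units of the state.
- r.get_obs(): the state, without advancing time (a new reading comes with each control period).
- r.snapshot(name): name is "scene" or "top" or "wrist"; returns a dict with "pixels" (384x512x3 uint8, red, green, blue), "z_map" (384x512 float32, mm along the optical axis (not along the pixel's ray), 0 where there is no reading), "mtx" (3x3 intrinsics, pixels), "rvec" (rotation vector, rad) and "tvec" (3), from world to camera coordinates, as OpenCV has them. Camera axes: x right, y down, z forward; pixel columns grow to the right and rows downward; lengths in mm; the calibration is good to about 2 mm. A picture is of the moment at which its call begins.
- r.hand_in(): hands the job in; it is judged then, once.
The state is a dict: "time_s": time; "joint_positions": joint angles; "qvel": joint speeds; "tau": joint torques, N m; "tcp_pos": TCP position; "tcp_rot": TCP orientation; "ft_force": force on the tool from outside, world axes, zero at the start; "ft_torque": the same for the moment, N m; "opening": finger opening in mm; "finger_force": force on a finger pad.
Only numpy, scipy, OpenCV 4.12 (cv2) and the standard library are available. Lean on these libraries where they do the work, as an engineer would, in place of code of your own. Each camera call takes 0.05 s, during which the arm holds its last target. There are 200 camera calls.

TASK

Set the large arched potsherd, hollow side down, centrally on top of the black domed rest so that it balances there, and let go of it without dropping it. Then pull the stylus out of its wooden block, reach its thin end down through the round hole in the control box and hold the recessed scan key down; finish while still gripping the stylus and holding the key down, with the sherd still balanced. Leave the small flat sherd, the jar and the wooden strip where they are.

Things in the scene. Friction and masses are not known exactly. Their poses are not given: they have to be found in the camera images.
- sherd: Arched terracotta sherd, loose, 85 g, 82 (x) x 62 (y) x 21 mm high, 9 thick, standing hollow side down on two feet. Flat crown |x|<16, 62 wide, 12.3 to 21.3 mm above the origin; flanks slope 0.52 rad to feet at x = +-36, 40 to 56 wide. Origin: foot level below mid crown, z up. Pinch the crown across y. Centred on the dome it rests on both flanks, origin 12 mm below the apex.
- rest: Black rubber hemisphere of 60 mm radius on a round foot 124 mm across and 12 mm high, fixed to the table. Origin: centre of the underside.
- rest_apex (a point): Highest point of the dome, 72 mm above the table.
- control: Grey control box, 140 (x) by 100 (y) by 55 mm high, fixed to the table, with a flat dark display (3 mm proud) on the +x half of its top and one round guard hole in the -x half. Origin: centre of the underside.
- hole (a point): Centre of the mouth of the round guard hole, in the top face of the control box; the vertical hole is 19 mm across.
- key (a joint): Recessed white scan key at the bottom of the guard hole, 15 mm across: 0 = up, 0.006 m = fully down. Spring: 2 N at the start, 5.5 N fully down; it counts as held down past about 0.004.
- key_top (a point): Centre of the key's top face; 25 mm below the mouth of the hole when up, and sinks with the key.
- holder: Dark wooden block 56 by 56 by 70 mm high, fixed to the table, with an upright hole 14 mm across in the middle of its top in which the stylus stands. Origin: centre of the underside.
- stylus: Stylus, loose, about 60 g, 120 mm long: a round steel shaft 9 mm thick and 60 mm long, above it a black square handle 18 by 18 mm (sides along its x and y) and 60 mm long. It stands upright, shaft down in the block, handle resting on the block's top. Origin: the tip of the shaft; z points from the tip up to the handle.
- stylus_grip (a point): Middle of the stylus's handle, 90 mm above the tip.
- small_sherd: Bystander: small flat sherd, 40 by 36 by 9 mm, loose on the table. Origin: centre of the underside.
- jar: Bystander: small jar, 52 mm across, 70 mm high, loose. Origin: centre of the underside.
- strip: Bystander: dark wooden strip, 20 (x) by 160 (y) by 12 mm, loose. Origin: centre of the underside.
Things that resemble listed ones, but are neither listed nor needed, are in the scene too. Several things look just like the control: the one meant starts farthest to the robot's right. Leave any orange look-alike of the holder alone.

How it is judged:
By the outcome, as a careful person would: the job done as asked, in the order asked, and still so for the second after the job is handed in, while the arm keeps its last pose, push and grip.
It also fails if it takes over 70 s, if anything falls off the work surface, if the arm or the gripper's body presses on something with over 40 N, if the wrist force passes 120 N, or if a joint passes its speed limit or range.

## Working session

There is one attempt and no reset: what is moved stays moved. The work goes in short steps, Python scripts to look and compute and a tool call to move; the robot and the scene stay as the last step left them, time stands still between calls to the robot, and variables do not carry over. Pictures are saved under pics/ and viewed, at most 10 in all, crops included, and the job is handed in when it is done.

Besides the shell and the picture viewer there is one more tool, called after "Emit:" as name([rows], argument=value, ...), one row to a line, values as JSON. apply_moves: Moves the arm, as the interface text tells. Its arguments: {"type":"object","properties":{"deltas":{"type":"array","items":{"type":"object","properties":{"tx":{"type":"number"},"ty":{"type":"number"},"tz":{"type":"number"},"twist":{"type":"number"},"claw":{"type":"number"}}}}},"required":["deltas"]}

```bash
mkdir -p pics; ls; cat > h.py <<'E'
import numpy as np, cv2, pickle
from rig import r
def snap(name):
    s=r.snapshot(name); pickle.dump(s,open(f'{name}.pkl','wb')); return s
def load(name): return pickle.load(open(f'{name}.pkl','rb'))
def world(s):
    R=cv2.Rodrigues(np.asarray(s['rvec'],float))[0]; t=np.asarray(s['tvec'],float).ravel()
    z=s['z_map'].astype(float); v,u=np.indices(z.shape); K=s['mtx']
    P=np.stack([(u-K[0,2])/K[0,0]*z,(v-K[1,2])/K[1,1]*z,z],-1)
    W=(P-t)@R; W[z==0]=np.nan; return W
def save(s,f,box=None,k=1):
    im=s['pixels'][...,::-1]
    if box: a,b,c,d=box; im=im[b:d,a:c]
    cv2.imwrite('pics/'+f,cv2.resize(im,None,fx=k,fy=k,interpolation=cv2.INTER_CUBIC))
E
python3 - <<'E'
from h import *
a=snap('top');b=snap('scene')
save(a,'top0.png',k=1.5);save(b,'scene0.png',k=1.5)
print(a['tvec'],a['rvec'],r.get_obs())
E
```

```text
pics
[ -79.49616927  547.0848175  1193.47035143] [ 2.21125555 -2.17312819  0.11935764] {'time_s': 0.1, 'joint_positions': array([-1.32011417e+00,  8.79350662e-02,  1.37215495e+00,  3.38921295e-05,
        1.68359996e+00, -1.03111879e-01]), 'qvel': array([ 0.00020938, -0.00098957, -0.00373342, -0.00044842, -0.00048309,
        0.00046451]), 'tau': array([ 2.79176464e-03, -3.53016114e+01, -3.14218497e+01, -1.46673592e-04,
        7.95170374e-03,  1.17457596e-06]), 'tcp_pos': array([ 190.42372704, -515.42901371,  201.30044655]), 'tcp_rot': array([-3.13950993e+00, -2.49382218e-04,  3.53797557e-01]), 'ft_force': array([ 0.22076059, -0.25197076,  0.01323221]), 'ft_torque': array([-0.03567815, -0.01411031,  0.03000887]), 'finger_force': 0.0, 'opening': 85.4004345211756}
```

View pics/top0.png

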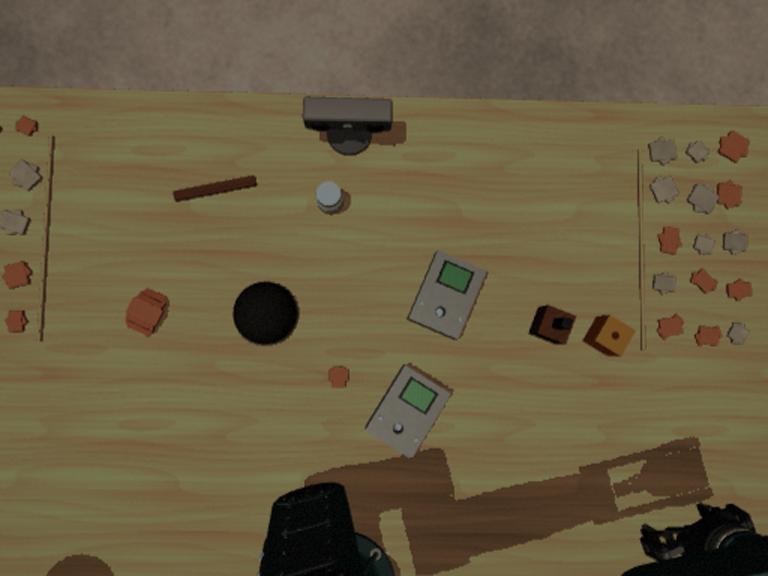

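View pics/scene0.png

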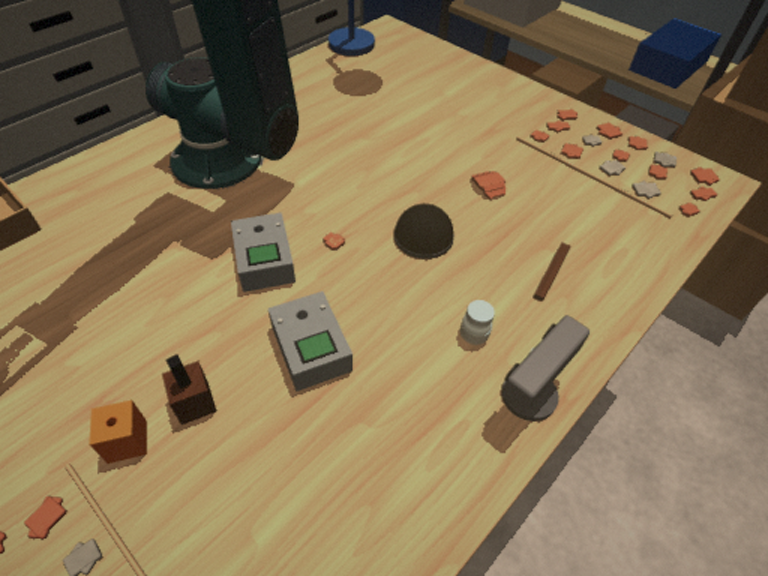

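The top view shows the sherd at (147,312) and the dome at (266,313). There are two boxes, at (447,295) and (410,410); the first is farther right (-y), with its hole at about (440,312). The stylus is at (562,323) in the dark block, next to the orange look-alike at (610,336). The small sherds at the sides and at (338,376) are decoys or bystanders.

```bash
cat > m.py <<'E'
from h import *
from scipy.optimize import least_squares
a=load('top');W=world(a);p=a['pixels'].astype(int)
def reg(x0,y0,x1,y1,lo,hi):
    m=np.zeros(W.shape[:2],bool); m[int(y0/1.5):int(y1/1.5),int(x0/1.5):int(x1/1.5)]=1
    with np.errstate(invalid='ignore'): m&=(W[...,2]>lo)&(W[...,2]<hi)
    return W[m],m
def rect(P):
    (c,s,an)=cv2.minAreaRect(P[:,:2].astype(np.float32)); return np.round(c,1),np.round(s,1),round(an,1),len(P),np.round(np.median(P[:,2]),1)
print('table',np.nanmedian(reg(200,400,300,450,-50,50)[0][:,2]))
P,_=reg(110,270,190,350,4,60);print('sherd',rect(P),np.percentile(P[:,2],[5,50,95]))
P,_=reg(110,270,190,350,19,60);print('crown',rect(P),P.mean(0))
P,_=reg(220,265,310,360,20,100);
f=least_squares(lambda q:np.linalg.norm(P-q[:3],axis=1)-q[3],[P[:,0].mean(),P[:,1].mean(),12,60]);print('dome',f.x,P[:,2].max())
f=least_squares(lambda q:np.linalg.norm(P-np.r_[q[:2],12],axis=1)-60,f.x[:2]);print(f.x)
for n,b in dict(A=(395,240,500,350),B=(355,355,465,465)).items():
    P,_=reg(*b,45,70);print(n,rect(P))
P,_=reg(520,290,585,355,60,80);print('holder',rect(P))
P,_=reg(520,290,585,355,110,150);print('stylus',rect(P),P.mean(0))
E
python3 m.py; python3 -c "
from h import *
s=load('top');save(s,'c1.png',(260,155,400,240),5)"
```

```text
table 0.16398818374071533
sherd (array([514.1, 375.3]), array([149.9, 148.5]), 0.9, 727, np.float64(17.3)) [ 4.33844722 17.30118105 24.22829697]
crown (array([510.4, 376.8]), array([63.4, 54.3]), 68.3, 301, np.float64(21.7)) [507.95462363 378.15146868  21.79708307]
dome [509.68739707 152.44749454  12.65449007  59.53326475] 77.09800487541656
[509.70738628 152.50946626]
A (array([ 549.1, -191.8]), array([100.3, 140.9]), 67.5, 1757, np.float64(55.6))
B (array([ 331.2, -120.5]), array([100.6, 139.9]), 59.3, 1841, np.float64(55.6))
holder (array([ 495.8, -391.7]), array([57.1, 56.8]), 70.5, 341, np.float64(70.0))
stylus (array([ 495.8, -391.1]), array([17.8, 18. ]), 81.3, 63, np.float64(128.8)) [ 495.47202942 -389.90423637  126.84151781]
```

View pics/c1.png

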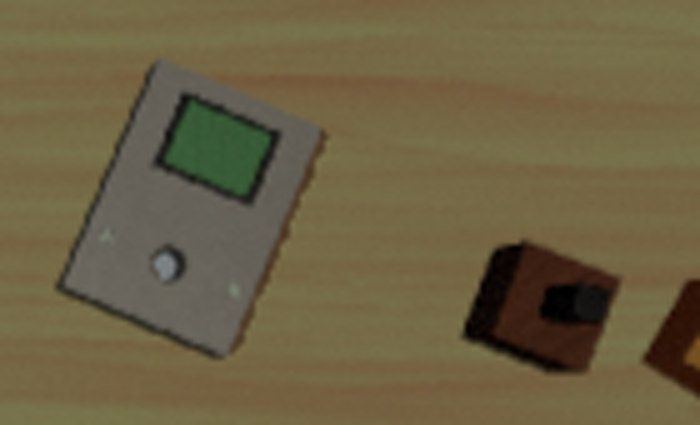

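The crop shows box A, with the hole at crop (169,265), which is (293.8,208) in the full image, and the display on its far half. The dark block with the stylus is to its right, clearly distinct from the orange one. Next I need the sherd's yaw and a helper for the moves.

```bash
cat >> h.py <<'E'
def ray(s,u,v,z):
    R=cv2.Rodrigues(np.asarray(s['rvec'],float))[0]; t=np.asarray(s['tvec'],float).ravel();K=s['mtx']
    d=R.T@np.array([(u-K[0,2])/K[0,0],(v-K[1,2])/K[1,1],1]); c=-R.T@t
    return c+d*(z-c[2])/d[2]
def go(x,y,z,yawdeg=None):
    o=r.get_obs(); from scipy.spatial.transform import Rotation as Ro
    R=Ro.from_euler('xyz',o['tcp_rot']).as_matrix(); d=R.T@(np.array([x,y,z])-o['tcp_pos'])
    yaw=np.degrees(o['tcp_rot'][2]); tw=None
    if yawdeg is not None: tw=-((yawdeg-yaw+90)%180-90)
    print('tcp',np.round(o['tcp_pos'],1),np.round(np.degrees(o['tcp_rot']),2),'-> d',np.round(d,1),'twist',tw,'F',np.round(o['ft_force'],1),'op',round(o['opening'],1),o['finger_force'],'t',o['time_s'])
E
python3 - <<'E'
from h import *
s=load('top');W=world(s)
print('hole',ray(s,293.8,208,55))
p=s['pixels'].astype(int)
m=np.zeros(p.shape[:2],bool);m[180:235,70:125]=1
m&=(p[...,0]-p[...,1]>35)
q=W[m]; print(cv2.minAreaRect(q[:,:2].astype(np.float32)),m.sum())
save(s,'c2.png',(70,180,125,235),10)
go(508,378,200,0)
E
```

```text
hole [ 514.97730442 -179.62854939   55.        ]
((510.0003967285156, 381.557373046875), (52.75843048095703, 85.72999572753906), 60.16490936279297) 556
tcp [ 190.4 -515.4  201.3] [-1.7988e+02 -1.0000e-02  2.0270e+01] -> d [ 607.4 -728.1    3. ] twist 20.271106823219526 F [ 0.2 -0.3  0. ] op 85.4 0.0 t 0.1
```

View pics/c2.png

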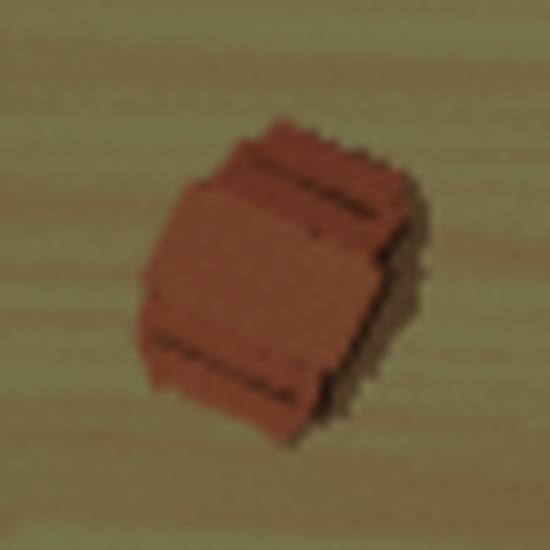

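The crop shows the crown quad with corners (195,190), (380,260), (325,372) and (150,295). The foot lines run at about 24° in the image, so sherd yaw is about -25°.

```bash
python3 - <<'E'
from h import *
s=load('top')
f=lambda u,v,z:ray(s,70+u/10-.5,180+v/10-.5,z)
for a,b in (((155,337),(295,400)),((245,155),(375,213))):
    d=f(*a,12)-f(*b,12);print(np.degrees(np.arctan2(d[1],d[0]))-90)
c=[f(u,v,21.3) for u,v in ((195,190),(380,260),(325,372),(150,295))];print(np.mean(c,0),c)
E
```

```text
-23.15691789907146
-22.998014964076134
[508.53493695 378.85139196  21.3       ] [array([533.50183635, 398.98404144,  21.3       ]), array([514.56347952, 346.12438872,  21.3       ]), array([482.57878842, 360.13456086,  21.3       ]), array([503.49564353, 410.16257683,  21.3       ])]
```

Emit:
apply_moves([
  {"tx": 607,"ty": -728,"tz": 0,"twist": 45,"claw": 1},
  {"tx": 607,"ty": -728,"tz": 0,"twist": 45,"claw": 1},
  {"tx": 607,"ty": -728,"tz": 0,"twist": 45,"claw": 1},
  {"tx": 607,"ty": -728,"tz": 0,"twist": 45,"claw": 1},
  {"tx": 607,"ty": -728,"tz": 0,"twist": 45,"claw": 1},
  {"tx": 607,"ty": -728,"tz": 0,"twist": 45,"claw": 1},
  {"tx": 607,"ty": -728,"tz": 0,"twist": 45,"claw": 1},
  {"tx": 607,"ty": -728,"tz": 0,"twist": 45,"claw": 1},
  {"tx": 607,"ty": -728,"tz": 0,"twist": 45,"claw": 1},
  {"tx": 607,"ty": -728,"tz": 0,"twist": 45,"claw": 1},
  {"tx": 607,"ty": -728,"tz": 0,"twist": 45,"claw": 1},
  {"tx": 607,"ty": -728,"tz": 0,"twist": 45,"claw": 1},
  {"tx": 607,"ty": -728,"tz": 0,"twist": 45,"claw": 1},
  {"tx": 607,"ty": -728,"tz": 0,"twist": 45,"claw": 1},
  {"tx": 607,"ty": -728,"tz": 0,"twist": 45,"claw": 1},
  {"tx": 607,"ty": -728,"tz": 0,"twist": 45,"claw": 1},
  {"tx": 607,"ty": -728,"tz": 0,"twist": 45,"claw": 1},
  {"tx": 607,"ty": -728,"tz": 0,"twist": 45,"claw": 1},
  {"tx": 607,"ty": -728,"tz": 0,"twist": 45,"claw": 1},
  {"tx": 607,"ty": -728,"tz": 0,"twist": 45,"claw": 1},
])

```text
time_s: 2.1
tcp_pos: [507.6, 381.6, 198.6]
tcp_rot: [3.139, 0.003, -0.427]
ft_force: [0.7, -0.5, -0.4]
opening: 85.4
finger_force: 0.0
```

```bash
python3 - <<'E'
from h import *
s=snap('wrist');save(s,'w1.png',k=1.5);W=world(s)
Z=W[...,2]
v,u=np.where((Z>19.5)&(Z<24)&(np.hypot(W[...,0]-508,W[...,1]-379)<60))
q=W[v,u];print(cv2.minAreaRect(q[:,:2].astype(np.float32)),len(q),np.median(q,0),np.median(q[:,2]))
go(508,378,200,-23)
E
```

```text
((508.7390441894531, 379.4505310058594), (61.9912109375, 46.70168685913086), 67.203125) 1679 [509.39205457 378.72808098  21.39041844] 21.390418436516267
tcp [507.5 380.3 199.2] [ 1.7984e+02  1.6000e-01 -2.4520e+01] -> d [ 1.4  1.9 -0.8] twist -1.5179237752218455 F [-0.   0.2 -1.1] op 85.1 0.0 t 2.15
```

View pics/w1.png

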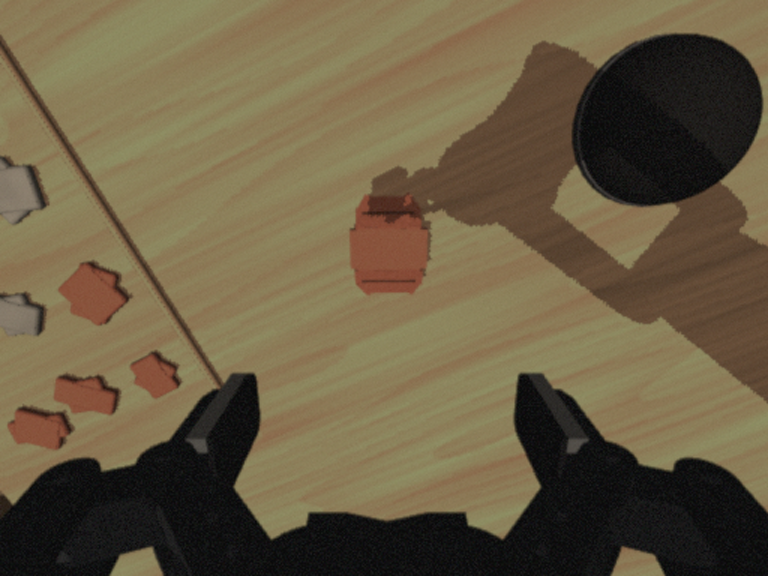

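Sherd confirmed under the gripper: image (388,248), crown centre (508.7,379.3), yaw about -23°. I'm descending in two stages.

Emit:
apply_moves([
  {"tx": 1.5,"ty": 0.5,"tz": 50,"twist": -1.5,"claw": 1},
  {"tx": 1.5,"ty": 0.5,"tz": 100,"twist": -1.5,"claw": 1},
  {"tx": 1.5,"ty": 0.5,"tz": 140,"twist": -1.5,"claw": 1},
  {"tx": 1.5,"ty": 0.5,"tz": 160,"twist": -1.5,"claw": 1},
  {"tx": 1.5,"ty": 0.5,"tz": 160,"twist": -1.5,"claw": 1},
  {"tx": 1.5,"ty": 0.5,"tz": 160,"twist": -1.5,"claw": 1},
  {"tx": 1.5,"ty": 0.5,"tz": 160,"twist": -1.5,"claw": 1},
])

```text
time_s: 2.85
tcp_pos: [510.4, 376.6, 45.4]
tcp_rot: [-3.138, -0.003, -0.406]
ft_force: [-0.3, 0.4, 1.2]
opening: 85.6
finger_force: 0.0
```

```bash
python3 - <<'E'
from h import *
s=snap('wrist');save(s,'w2.png',k=1.5);W=world(s)
Z=W[...,2]
v,u=np.where((Z>19)&(Z<24)&(np.hypot(W[...,0]-508,W[...,1]-379)<60))
q=W[v,u];print(cv2.minAreaRect(q[:,:2].astype(np.float32)),len(q),np.median(q,0))
go(508.7,379.3,1.5,-23)
E
```

```text
((509.5156555175781, 378.71240234375), (62.09729766845703, 47.849281311035156), 66.21903228759766) 4674 [510.03321244 378.55371887  21.41758206]
tcp [510.5 376.7  45.5] [-179.76   -0.18  -23.25] -> d [-2.8 -1.5 44. ] twist -0.2524493684179845 F [-0.4  0.5  0.1] op 85.2 0.0 t 2.9
```

View pics/w2.png

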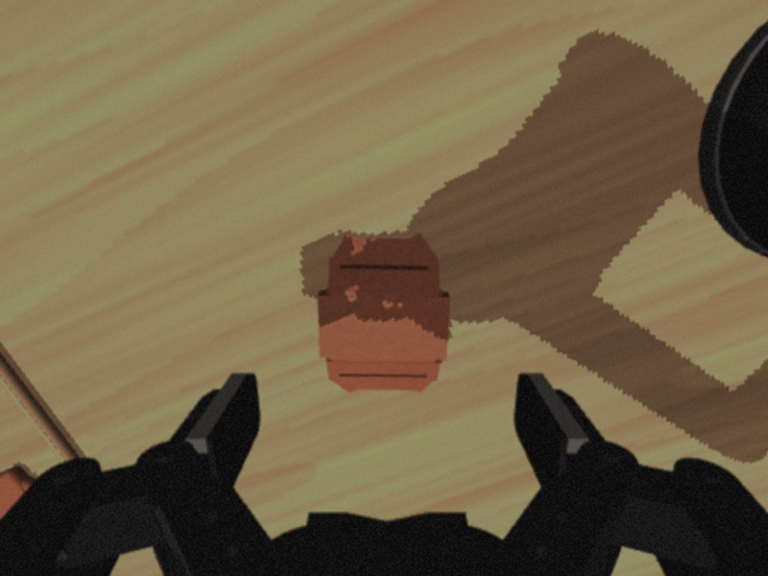

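The wrist view shows the sherd upright and centred between the fingers at about (384,322), square to them. I'm continuing down.

Emit:
apply_moves([
  {"tx": -2.2,"ty": -1.4,"tz": 20,"twist": 0,"claw": 1},
  {"tx": -2.2,"ty": -1.4,"tz": 38,"twist": 0,"claw": 1},
  {"tx": -2.2,"ty": -1.4,"tz": 38,"twist": 0,"claw": 1},
  {"tx": -2.2,"ty": -1.4,"tz": 38,"twist": 0,"claw": 1},
  {"tx": -2.2,"ty": -1.4,"tz": 38,"twist": 0,"claw": 1},
  {"tx": -2.2,"ty": -1.4,"tz": 38,"twist": 0,"claw": 1},
])

```text
time_s: 3.5
tcp_pos: [508.5, 378.9, 6.3]
tcp_rot: [-3.139, -0.002, -0.405]
ft_force: [0.1, -0.6, 0.5]
opening: 85.3
finger_force: 0.0
```

```bash
python3 - <<'E'
from h import *
go(509,379,1.5,-23)
s=snap('wrist')
go(509,379,1.5,-23)
W=world(s);R=cv2.Rodrigues(s['rvec'])[0];t=s['tvec']
# fingertip region points: nearest-camera pixels, lowest world z
m=(W[...,2]<60)&(s['pixels'].max(2)<70)
q=W[m];y=np.radians(-23);q=q-[509,379,0]
tx=q@[np.cos(y),np.sin(y),0];ty=q@[np.sin(y),-np.cos(y),0]
k=(abs(ty)>35)&(abs(ty)<60)&(abs(tx)<25);
for sg in(1,-1):
    kk=k&(ty*sg>0)
    if kk.any():print(sg,np.percentile(q[kk,2],[1,5,20]),np.percentile(tx[kk],[2,98]),np.percentile(ty[kk],[2,98]))
E
```

```text
tcp [508.5 378.9   6.3] [-1.7986e+02 -1.1000e-01 -2.3230e+01] -> d [ 0.4 -0.3  4.8] twist -0.2332140986477924 F [ 0.1 -0.6  0.5] op 85.3 0.0 t 3.5
tcp [508.3 378.8   5.9] [-1.7988e+02 -9.0000e-02 -2.3230e+01] -> d [ 0.6 -0.4  4.5] twist -0.22774873426388353 F [ 0.1  0.5 -0.2] op 85.3 0.0 t 3.55
1 [49.69241847 50.54747411 53.02701038] [-10.63361822  10.24851544] [43.05933464 54.95910411]
-1 [49.14601685 50.420762   52.85373293] [-10.7472525   10.55969464] [-52.74608629 -41.60745385]
```

Emit:
apply_moves([
  {"tx": 0.5,"ty": 0,"tz": 4.5,"claw": 1},
  {"tx": 0.5,"ty": 0,"tz": 4.5,"claw": 1},
  {"tx": 0.5,"ty": 0,"tz": 4.5,"claw": -1},
  {"tx": 0.5,"ty": 0,"tz": 4.5,"claw": -1},
  {"tx": 0.5,"ty": 0,"tz": 4.5,"claw": -1},
  {"tx": 0.5,"ty": 0,"tz": 4.5,"claw": -1},
  {"tx": 0.5,"ty": 0,"tz": 4.5,"claw": -1},
  {"tx": 0.5,"ty": 0,"tz": 4.5,"claw": -1},
])

```text
invalid input at $.deltas[0]: expected keys tx, ty, tz, twist, claw
```

```bash
python3 - <<'E'
from h import *
go(509,379,150,-23)
E
```

```text
tcp [508.3 378.8   5.9] [-1.7988e+02 -9.0000e-02 -2.3230e+01] -> d [   0.8   -0.7 -144. ] twist -0.22774873426388353 F [ 0.1  0.5 -0.2] op 85.3 0.0 t 3.55
```

Emit:
apply_moves([
  {"tx": 0.5,"ty": 0,"tz": 4.5,"twist": 0,"claw": 1},
  {"tx": 0.5,"ty": 0,"tz": 4.5,"twist": 0,"claw": 1},
  {"tx": 0.5,"ty": 0,"tz": 4.5,"twist": 0,"claw": -1},
  {"tx": 0.5,"ty": 0,"tz": 4.5,"twist": 0,"claw": -1},
  {"tx": 0.5,"ty": 0,"tz": 4.5,"twist": 0,"claw": -1},
  {"tx": 0.5,"ty": 0,"tz": 4.5,"twist": 0,"claw": -1},
  {"tx": 0.5,"ty": 0,"tz": 4.5,"twist": 0,"claw": -1},
  {"tx": 0.5,"ty": 0,"tz": 4.5,"twist": 0,"claw": -1},
])

```text
time_s: 4.35
tcp_pos: [507.9, 378.1, -0.1]
tcp_rot: [3.142, -0.0, -0.405]
ft_force: [0.5, 0.6, 0.3]
opening: -0.1
finger_force: 0.0
```

```bash
python3 - <<'E'
from h import *
go(509,379,150,-23)
s=snap('wrist');save(s,'w3.png',(100,120,412,384),2)
E
```

```text
tcp [ 5.079e+02  3.781e+02 -1.000e-01] [ 1.800e+02 -1.000e-02 -2.323e+01] -> d [   0.7   -1.2 -150.1] twist -0.22945350074404303 F [0.5 0.6 0.3] op -0.1 0.0 t 4.35
```

View pics/w3.png

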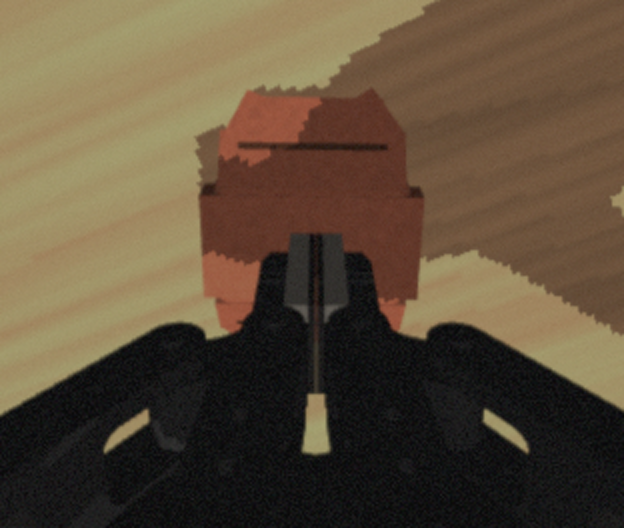

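```bash
python3 - <<'E'
from h import *
s=load('wrist');W=world(s)
for n,(x,y) in dict(tipL=(302,245),tipR=(332,245),padL2=(300,280),crown=(315,215),crownL=(225,240),foot=(315,130),table=(60,60)).items():
    u,v=100+x/2,120+y/2; print(n,np.round(W[int(v),int(u)],1),s['z_map'][int(v),int(u)])
R=cv2.Rodrigues(s['rvec'])[0];print('cam',-R.T@s['tvec'],R[2])
t=snap('scene');W=world(t)
m=(np.hypot(W[...,0]-508,W[...,1]-378)<60)&(W[...,2]>3)&(W[...,2]<80)
q=W[m];print(np.histogram(q[:,2],8)); v,u=np.where(m);print(u.min(),u.max(),v.min(),v.max())
save(t,'s1.png',(250,80,400,180),5)
E
```

```text
tipL [518.7 376.7  39.6] 146.19283
tipR [515.7 369.9  39.4] 146.45825
padL2 [518.9 376.6  57.3] 129.30777
crown [517.5 374.   21.3] 163.70715
crownL [520.5 400.2  22.1] 165.27367
foot [537.5 365.4  12.5] 165.39896
table [ 5.829e+02  4.267e+02 -1.000e-01] 172.05753
cam [578.82226665 347.21794427 171.73446159] [-0.27958836  0.12062015 -0.95251306]
(array([ 62, 166,  38,  16,  20,  21,  18,  24]), array([ 3.05521423, 12.63920096, 22.2231877 , 31.80717443, 41.39116117,
       50.9751479 , 60.55913464, 70.14312137, 79.7271081 ]))
314 340 105 135
```

View pics/s1.png

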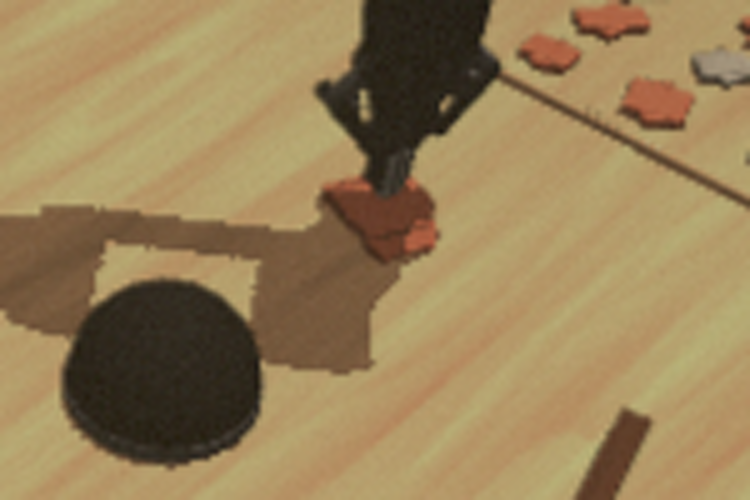

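```bash
python3 - <<'E'
from h import *
s=load('wrist');W=world(s)
for v in range(232,246): print(v,[np.round(W[v,u],1).tolist() for u in (251,266)],s['pixels'][v,251])
t=load('scene');W=world(t)
for v in range(108,124): print(v,np.round(W[v,328],1),t['pixels'][v,328])
go(0,0,0)
E
```

```text
232 [[516.1, 378.3, 21.4], [512.9, 370.5, 21.6]] [100  56  42]
233 [[515.2, 378.7, 20.6], [512.2, 370.8, 21.3]] [96 54 37]
234 [[515.0, 378.7, 21.5], [512.0, 370.9, 22.1]] [96 54 40]
235 [[514.7, 378.9, 22.0], [511.2, 371.2, 21.6]] [98 58 40]
236 [[513.8, 379.3, 21.2], [510.5, 371.5, 21.3]] [81 52 45]
237 [[518.4, 377.0, 33.1], [515.9, 369.6, 34.5]] [57 49 44]
238 [[518.5, 376.9, 34.6], [515.3, 369.9, 34.3]] [52 48 46]
239 [[518.7, 376.8, 36.2], [516.1, 369.6, 37.0]] [46 46 41]
240 [[518.9, 376.6, 37.8], [515.5, 369.9, 36.8]] [54 48 47]
241 [[518.9, 376.6, 38.9], [515.6, 369.9, 38.2]] [50 49 47]
242 [[518.7, 376.7, 39.6], [515.7, 369.9, 39.4]] [47 47 43]
243 [[518.7, 376.6, 40.8], [515.8, 369.9, 40.6]] [42 39 33]
244 [[519.0, 376.5, 42.4], [516.0, 369.8, 42.1]] [50 51 46]
245 [[519.0, 376.5, 43.4], [515.4, 370.0, 42.0]] [47 44 41]
108 [514.6 361.3  80.8] [40 34 24]
109 [515.  362.   76.6] [40 34 25]
110 [514.2 365.1  70.5] [41 33 25]
111 [513.4 368.3  64.3] [65 59 49]
112 [514.1 368.5  60.6] [72 65 55]
113 [515.7 367.2  58.1] [67 62 51]
114 [515.  370.1  51.9] [68 60 52]
115 [514.7 372.3  46.4] [62 53 47]
116 [516.7 370.   44.8] [56 53 42]
117 [514.4 376.1  35.9] [57 48 39]
118 [516.4 373.9  34. ] [56 48 39]
119 [512.4 383.4  22. ] [90 55 39]
120 [514.2 381.5  19.9] [101  59  42]
121 [519.  374.1  22.7] [102  59  41]
122 [520.2 373.4  19.6] [103  60  41]
123 [522.8 370.2  18.8] [104  62  42]
tcp [ 5.079e+02  3.781e+02 -1.000e-01] [180.    -0.   -23.23] -> d [-3.176e+02  5.478e+02 -1.000e-01] twist None F [-0.4  0.2 -0.9] op -0.2 0.0 t 4.45
```

Both cameras put the shut fingertips at z≈33 while the reading says TCP z≈0. So the real finger end is about 33 mm above the reported TCP. Horizontal position agrees. The sherd is untouched. I'll open, go lower with that correction, and check.

Emit:
apply_moves([
  {"tx": 0,"ty": 0,"tz": 0,"twist": 0,"claw": 1},
  {"tx": 1,"ty": -1,"tz": 0,"twist": 0,"claw": 1},
  {"tx": 1,"ty": -1,"tz": 0,"twist": 0,"claw": 1},
  {"tx": 1,"ty": -1,"tz": 0,"twist": 0,"claw": 1},
  {"tx": 1,"ty": -1,"tz": 0,"twist": 0,"claw": 1},
  {"tx": 1,"ty": -1,"tz": 0,"twist": 0,"claw": 1},
  {"tx": 1,"ty": -1,"tz": 15,"twist": 0,"claw": 1},
  {"tx": 1,"ty": -1,"tz": 24,"twist": 0,"claw": 1},
  {"tx": 1,"ty": -1,"tz": 24,"twist": 0,"claw": 1},
  {"tx": 1,"ty": -1,"tz": 24,"twist": 0,"claw": 1},
])

```text
time_s: 5.45
tcp_pos: [508.5, 378.2, -25.4]
tcp_rot: [3.14, 0.001, -0.405]
ft_force: [-0.1, 0.3, 1.0]
opening: 85.5
finger_force: 0.0
```

```bash
python3 - <<'E'
from h import *
go(509,379,-31.5,-23)
s=snap('wrist');W=world(s)
y=np.radians(-23);q=W-[509,379,0]
tx=q@[np.cos(y),np.sin(y),0];ty=q@[np.sin(y),-np.cos(y),0]
m=(s['pixels'].max(2)<75)&(abs(tx)<20)&(abs(ty)>36)&(abs(ty)<65)&(W[...,2]>5)
for sg in(1,-1):
    k=m&(ty*sg>0);print(sg,np.percentile(W[k][:,2],[1,5,20]),np.percentile(tx[k],[2,98]),np.percentile(ty[k],[2,98]))
Z=W[...,2];c=(Z>19)&(Z<24)&(abs(ty)<34)&(abs(tx)<25)
print(cv2.minAreaRect(np.c_[tx[c],ty[c]].astype(np.float32)))
E
```

```text
tcp [508.5 378.2 -25.4] [ 1.7989e+02  7.0000e-02 -2.3230e+01] -> d [ 0.2 -0.9  6.1] twist -0.22838246628529646 F [-0.1  0.3  1. ] op 85.5 0.0 t 5.45
1 [21.33152439 28.65694825 47.34752956] [-9.13710733 16.44151207] [37.17972759 64.58004945]
-1 [21.54558261 29.21117367 48.64265838] [-9.01660415 15.93291291] [-64.50135874 -37.23522955]
((0.5695552825927734, 0.17649459838867188), (47.308555603027344, 62.3029670715332), 0.924150824546814)
```

The tips are at z≈21 and match the prediction. I'll go down 6 mm more and grip.

Emit:
apply_moves([
  {"tx": 0.5,"ty": -0.4,"tz": 6,"twist": 0,"claw": 1},
  {"tx": 0.5,"ty": -0.4,"tz": 6,"twist": 0,"claw": 1},
  {"tx": 0.5,"ty": -0.4,"tz": 6,"twist": 0,"claw": 1},
  {"tx": 0.5,"ty": -0.4,"tz": 6,"twist": 0,"claw": -1},
  {"tx": 0.5,"ty": -0.4,"tz": 6,"twist": 0,"claw": -1},
  {"tx": 0.5,"ty": -0.4,"tz": 6,"twist": 0,"claw": -1},
  {"tx": 0.5,"ty": -0.4,"tz": 6,"twist": 0,"claw": -1},
  {"tx": 0.5,"ty": -0.4,"tz": 6,"twist": 0,"claw": -1},
])

```text
time_s: 6.3
tcp_pos: [510.4, 379.2, -29.4]
tcp_rot: [-3.14, -0.001, -0.405]
ft_force: [0.0, 0.2, 3.2]
opening: 60.7
finger_force: 65.0
```

```bash
python3 - <<'E'
from h import *
go(509,379,80,-23)
E
```

```text
tcp [510.4 379.2 -29.4] [-1.7993e+02 -6.0000e-02 -2.3230e+01] -> d [  -1.1    0.6 -109.4] twist -0.2251598884418513 F [0.  0.2 3.2] op 60.7 65.02091646194458 t 6.3
```

Emit:
apply_moves([
  {"tx": 0,"ty": 0,"tz": -15,"twist": 0,"claw": -1},
  {"tx": 0,"ty": 0,"tz": -40,"twist": 0,"claw": -1},
  {"tx": 0,"ty": 0,"tz": -75,"twist": 0,"claw": -1},
  {"tx": 0,"ty": 0,"tz": -110,"twist": 0,"claw": -1},
  {"tx": 0,"ty": 0,"tz": -140,"twist": 0,"claw": -1},
  {"tx": 0,"ty": 0,"tz": -140,"twist": 0,"claw": -1},
  {"tx": 0,"ty": 0,"tz": -140,"twist": 0,"claw": -1},
  {"tx": 0,"ty": 0,"tz": -140,"twist": 0,"claw": -1},
  {"tx": 0,"ty": 0,"tz": -140,"twist": 0,"claw": -1},
])

```text
time_s: 7.2
tcp_pos: [508.5, 378.0, 107.2]
tcp_rot: [3.138, 0.003, -0.405]
ft_force: [-1.0, 0.3, -0.4]
opening: 60.6
finger_force: 65.1
```

```bash
cat > held.py <<'E'
from h import *
from scipy.spatial.transform import Rotation as Ro
go(509.7,152.5,135,-23)
s=snap('wrist');o=r.get_obs();W=world(s);p=s['pixels'].astype(int)
R=Ro.from_euler('xyz',o['tcp_rot']).as_matrix();T=(W-o['tcp_pos'])@R
m=(p[...,0]-p[...,1]>25)&(abs(T[...,0])<60)&(abs(T[...,1])<40)&(T[...,2]>-100)&(T[...,2]<20)
q=T[m];print(len(q),np.percentile(q,[1,50,99],axis=0))
# profile: tool z vs tool x
for a in range(-48,50,4):
    k=(abs(q[:,0]-a)<2)&(abs(q[:,1])<20)
    if k.sum()>5: print(a,np.round(np.median(q[k,2]),1),k.sum())
k=(abs(q[:,0]-8)<7);A=np.c_[q[k],np.ones(k.sum())]
c=np.linalg.lstsq(A[:,[0,1,3]],q[k,2],rcond=None)[0];print('plane dz/dx,dz/dy,z0',c)
E
python3 held.py; python3 -c "
from h import *
save(load('wrist'),'w4.png',(100,120,412,384),2)"
```

```text
tcp [508.5 378.  107.2] [ 1.7977e+02  1.5000e-01 -2.3230e+01] -> d [ 89.9 206.9 -27.2] twist -0.2324996931267833 F [-1.   0.3 -0.4] op 60.6 65.0862443447113 t 7.2
16056 [[-39.98011689 -28.64400227 -51.72352004]
 [  7.68862981   0.70329721 -49.75889135]
 [ 38.84276045  29.66581085 -36.9371433 ]]
-44 -36.6 30
-40 -38.3 214
-36 -40.7 227
-32 -42.8 205
-28 -45.3 295
-24 -47.7 283
-20 -49.8 355
-16 -50.5 548
-12 -50.6 580
-8 -50.6 598
-4 -50.6 604
0 -50.7 619
4 -50.6 653
8 -50.6 646
12 -50.6 699
16 -50.1 801
20 -48.2 874
24 -45.8 856
28 -43.3 598
32 -41.3 820
36 -39.0 812
40 -37.2 327
plane dz/dx,dz/dy,z0 [ 9.85034935e-03  9.23546905e-04 -5.06619680e+01]
```

View pics/w4.png

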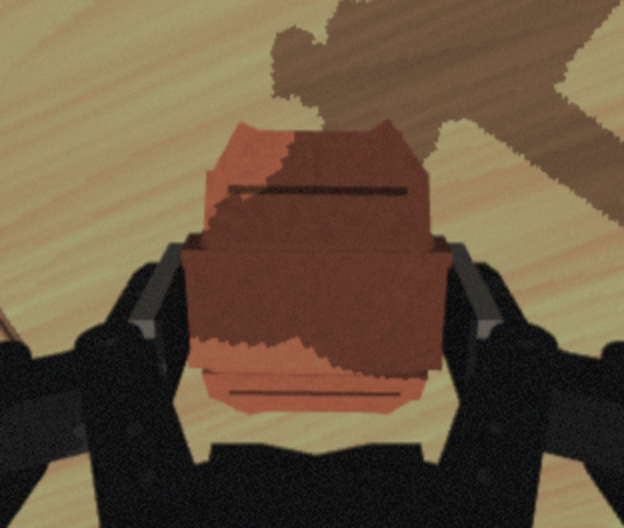

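The sherd is held level, square between the fingers, with its centre at tool x ≈ -1.3 and its origin at tool z ≈ -29.3. I'll move alongside the dome and measure it with the wrist camera.

Emit:
apply_moves([
  {"tx": 0,"ty": 25,"tz": 0,"twist": 0,"claw": -1},
  {"tx": 0,"ty": 60,"tz": 0,"twist": 0,"claw": -1},
  {"tx": 0,"ty": 100,"tz": 0,"twist": 0,"claw": -1},
  {"tx": 0,"ty": 140,"tz": 0,"twist": 0,"claw": -1},
  {"tx": 0,"ty": 175,"tz": 0,"twist": 0,"claw": -1},
  {"tx": 0,"ty": 200,"tz": 0,"twist": 0,"claw": -1},
  {"tx": 0,"ty": 207,"tz": 0,"twist": 0,"claw": -1},
  {"tx": 0,"ty": 207,"tz": 0,"twist": 0,"claw": -1},
  {"tx": 0,"ty": 207,"tz": 0,"twist": 0,"claw": -1},
  {"tx": 0,"ty": 207,"tz": 0,"twist": 0,"claw": -1},
])

```text
time_s: 8.25
tcp_pos: [428.5, 189.5, 109.7]
tcp_rot: [-3.141, 0.0, -0.404]
ft_force: [-0.7, 0.8, -1.0]
opening: 60.6
finger_force: 65.2
```

```bash
cat > dome.py <<'E'
from h import *
from scipy.optimize import least_squares
s=snap('wrist');W=world(s);p=s['pixels'].astype(int)
m=(p.max(2)<80)&(np.hypot(W[...,0]-509.7,W[...,1]-152.5)<58)&(W[...,2]>20)&(W[...,2]<74)
q=W[m];print(len(q),q.min(0),q.max(0))
f=least_squares(lambda c:np.linalg.norm(q-c,axis=1)-60,[509,152,12],loss='soft_l1');print('dome c',f.x,np.abs(f.fun).mean())
c=f.x; y=r.get_obs()['tcp_rot'][2]
# want sherd centre (tool x -1.3) at dome centre
go(c[0]+1.3*np.cos(y),c[1]+1.3*np.sin(y),107,None)
E
python3 dome.py
```

```text
16966 [451.88349681  96.51814196  26.38572476] [564.19367858 210.21200885  73.81610323]
dome c [509.28349659 153.37067858  12.13532162] 0.38468658608261064
tcp [428.5 189.5 109.7] [ 1.800e+02  2.000e-02 -2.316e+01] -> d [89.8  1.4  2.7] twist None F [ 1.1  0.3 -1.5] op 60.8 65.16005158424377 t 8.3
```

Emit:
apply_moves([
  {"tx": 20,"ty": 0.5,"tz": 0,"twist": 0,"claw": -1},
  {"tx": 50,"ty": 1,"tz": 0,"twist": 0,"claw": -1},
  {"tx": 75,"ty": 1.4,"tz": 5,"twist": 0,"claw": -1},
  {"tx": 90,"ty": 1.4,"tz": 25,"twist": 0,"claw": -1},
  {"tx": 90,"ty": 1.4,"tz": 45,"twist": 0,"claw": -1},
  {"tx": 90,"ty": 1.4,"tz": 60,"twist": 0,"claw": -1},
  {"tx": 90,"ty": 1.4,"tz": 65,"twist": 0,"claw": -1},
  {"tx": 90,"ty": 1.4,"tz": 65,"twist": 0,"claw": -1},
  {"tx": 90,"ty": 1.4,"tz": 65,"twist": 0,"claw": -1},
  {"tx": 90,"ty": 1.4,"tz": 65,"twist": 0,"claw": -1},
  {"tx": 90,"ty": 1.4,"tz": 65,"twist": 0,"claw": -1},
])

```text
time_s: 9.4
tcp_pos: [511.0, 152.1, 46.0]
tcp_rot: [-3.141, -0.002, -0.405]
ft_force: [0.1, -0.2, 0.1]
opening: 60.6
finger_force: 65.2
```

```bash
python3 - <<'E'
from h import *
o=r.get_obs();y=o['tcp_rot'][2]
go(509.3+1.3*np.cos(y),153.4+1.3*np.sin(y),30.7)
s=snap('wrist');W=world(s);p=s['pixels'].astype(int)
q=W-[509.3,153.4,0];tx=q@[np.cos(y),np.sin(y),0];ty=q@[np.sin(y),-np.cos(y),0];Z=W[...,2]
m=(p[...,0]-p[...,1]>25)&(abs(tx)<60)&(abs(ty)<34)&(Z>50)&(Z<110)
for a in range(-44,48,4):
    k=m&(abs(tx-a)<2)&(abs(ty)<20)
    if k.sum()>5: print(a,round(np.median(Z[k]),1),end='; ')
print(np.percentile(ty[m&(abs(tx)<12)],[1,99]))
E
```

```text
tcp [511.  152.1  46. ] [-1.7994e+02 -1.0000e-01 -2.3220e+01] -> d [-0.8 -0.5 15.3] twist None F [ 0.1 -0.2  0.1] op 60.6 65.15248417854309 t 9.4
-40 83.9; -36 85.7; -32 88.1; -28 90.8; -24 92.7; -20 95.0; -16 96.6; -12 96.9; -8 96.9; -4 96.9; 0 96.8; 4 96.9; 8 96.9; 12 97.0; 16 96.9; 20 95.7; 24 93.4; 28 91.4; 32 88.9; 36 86.6; 40 84.4; 44 82.7; [-28.95172581  30.78266682]
```

Emit:
apply_moves([
  {"tx": -0.6,"ty": -0.6,"tz": 6,"twist": 0,"claw": -1},
  {"tx": -0.6,"ty": -0.6,"tz": 10,"twist": 0,"claw": -1},
  {"tx": -0.6,"ty": -0.6,"tz": 12,"twist": 0,"claw": -1},
  {"tx": -0.6,"ty": -0.6,"tz": 13,"twist": 0,"claw": -1},
  {"tx": -0.6,"ty": -0.6,"tz": 14,"twist": 0,"claw": -1},
  {"tx": -0.6,"ty": -0.6,"tz": 14,"twist": 0,"claw": -1},
  {"tx": -0.6,"ty": -0.6,"tz": 14,"twist": 0,"claw": -1},
])

```text
time_s: 10.15
tcp_pos: [510.2, 152.6, 31.1]
tcp_rot: [-3.141, -0.001, -0.405]
ft_force: [0.2, -0.2, -0.0]
opening: 60.4
finger_force: 65.3
```

Emit:
apply_moves([
  {"tx": 0,"ty": 0,"tz": 0.5,"twist": 0,"claw": -1},
  {"tx": 0,"ty": 0,"tz": 0.7,"twist": 0,"claw": -1},
  {"tx": 0,"ty": 0,"tz": 0.7,"twist": 0,"claw": -1},
])

```text
time_s: 10.45
tcp_pos: [510.3, 152.6, 31.0]
tcp_rot: [-3.141, -0.001, -0.405]
ft_force: [-2.4, -0.5, 4.6]
opening: 60.4
finger_force: 65.7
```

```bash
cat > prof.py <<'E'
from h import *
from scipy.optimize import least_squares
o=r.get_obs();y=np.radians(-23.2);go(509.3,153.4,30.7)
s=snap('wrist');W=world(s);p=s['pixels'].astype(int)
q=W-[509.3,153.4,0];tx=q@[np.cos(y),np.sin(y),0];ty=q@[np.sin(y),-np.cos(y),0];Z=W[...,2]
m=(p[...,0]-p[...,1]>25)&(abs(tx)<60)&(abs(ty)<34)&(Z>50)&(Z<110)
f=lambda a:np.where(abs(a[0])<0,0,0)
t,yy,z=tx[m],ty[m],Z[m];k=(abs(yy)<20)&(abs(t)<38);t,yy,z=t[k],yy[k],z[k]
mod=lambda c:c[1]+c[2]*(t-c[0])+c[3]*yy-np.tan(.52)*np.maximum(abs(t-c[0])-18.5,0)-z
g=least_squares(lambda c:mod(c),[0,81,0,0],loss='soft_l1').x
mm=m&(abs(tx)<12);print('cx, crown z, slopeX, slopeY',np.round(g,3),'y range',np.percentile(ty[mm],[1,99]))
E
python3 prof.py
```

```text
tcp [510.3 152.6  31. ] [-1.7999e+02 -5.0000e-02 -2.3230e+01] -> d [-1.3 -0.4  0.3] twist None F [-2.4 -0.5  4.6] op 60.4 65.71684241294861 t 10.45
cx, crown z, slopeX, slopeY [-5.8700e-01  8.1561e+01  4.0000e-03 -3.0000e-03] y range [-29.06359363  30.63618204]
```

Emit:
apply_moves([
  {"tx": 0,"ty": 0,"tz": -1.2,"twist": 0,"claw": -1},
  {"tx": -0.3,"ty": -0.4,"tz": -1.2,"twist": 0,"claw": -1},
  {"tx": -0.3,"ty": -0.4,"tz": -0.4,"twist": 0,"claw": -1},
  {"tx": -0.3,"ty": -0.4,"tz": 0,"twist": 0,"claw": -1},
  {"tx": -0.3,"ty": -0.4,"tz": 0,"twist": 0,"claw": -1},
  {"tx": -0.3,"ty": -0.4,"tz": 0,"twist": 0,"claw": -1},
])

```text
time_s: 11.1
tcp_pos: [510.1, 152.8, 31.0]
tcp_rot: [3.141, -0.001, -0.405]
ft_force: [-1.2, -2.1, 5.7]
opening: 60.4
finger_force: 65.9
```

```bash
python3 prof.py
```

```text
tcp [510.1 152.8  31. ] [ 1.7998e+02 -4.0000e-02 -2.3230e+01] -> d [-1.  -0.2  0.3] twist None F [-1.2 -2.1  5.7] op 60.4 65.88507413864136 t 11.1
cx, crown z, slopeX, slopeY [-9.0200e-01  8.1569e+01  8.0000e-03 -3.0000e-03] y range [-29.25172909  30.42003185]
```

Emit:
apply_moves([
  {"tx": 0,"ty": 0,"tz": -0.3,"twist": 0,"claw": -1},
  {"tx": 0,"ty": 0,"tz": -0.3,"twist": 0,"claw": 0.46},
  {"tx": 0,"ty": 0,"tz": -0.3,"twist": 0,"claw": 0.52},
  {"tx": 0,"ty": 0,"tz": -0.3,"twist": 0,"claw": 0.6},
  {"tx": 0,"ty": 0,"tz": -0.3,"twist": 0,"claw": 0.8},
  {"tx": 0,"ty": 0,"tz": -0.3,"twist": 0,"claw": 1},
  {"tx": 0,"ty": 0,"tz": -0.3,"twist": 0,"claw": 1},
  {"tx": 0,"ty": 0,"tz": -0.3,"twist": 0,"claw": 1},
])

```text
time_s: 11.95
tcp_pos: [509.9, 153.1, 30.5]
tcp_rot: [-3.142, -0.0, -0.405]
ft_force: [-0.2, -0.0, -0.1]
opening: 85.5
finger_force: 0.0
```

```bash
python3 prof.py
```

```text
tcp [509.9 153.1  30.5] [-180.     -0.    -23.23] -> d [-0.7 -0.  -0.2] twist None F [-0.2 -0.  -0.1] op 85.5 0.0 t 11.95
cx, crown z, slopeX, slopeY [-1.056e+00  8.162e+01  1.100e-02 -3.000e-03] y range [-30.16009842  30.60684947]
```

The sherd is released, level and centred. Next I lift clear and head for the stylus.

Emit:
apply_moves([
  {"tx": 0,"ty": 0,"tz": -10,"twist": 0,"claw": 1},
  {"tx": 0,"ty": 0,"tz": -30,"twist": 0,"claw": 1},
  {"tx": 0,"ty": 0,"tz": -65,"twist": 0,"claw": 1},
  {"tx": 0,"ty": 0,"tz": -100,"twist": 0,"claw": 1},
  {"tx": 12,"ty": 40,"tz": -100,"twist": -3,"claw": 1},
  {"tx": 25,"ty": 88,"tz": -100,"twist": -3,"claw": 1},
  {"tx": 39,"ty": 136,"tz": -100,"twist": -3,"claw": 1},
  {"tx": 52,"ty": 184,"tz": -100,"twist": -3,"claw": 1},
  {"tx": 65,"ty": 232,"tz": -100,"twist": -3,"claw": 1},
  {"tx": 78,"ty": 280,"tz": -100,"twist": -3,"claw": 1},
  {"tx": 92,"ty": 328,"tz": -100,"twist": -3,"claw": 1},
  {"tx": 105,"ty": 376,"tz": -100,"twist": -3,"claw": 1},
  {"tx": 118,"ty": 424,"tz": -100,"twist": -3,"claw": 1},
  {"tx": 131,"ty": 468,"tz": -100,"twist": -3,"claw": 1},
  {"tx": 140,"ty": 498,"tz": -100,"twist": -3,"claw": 1},
  {"tx": 142,"ty": 508,"tz": -100,"twist": -3,"claw": 1},
  {"tx": 142,"ty": 508,"tz": -100,"twist": -3,"claw": 1},
  {"tx": 142,"ty": 508,"tz": -100,"twist": -3,"claw": 1},
  {"tx": 142,"ty": 508,"tz": -100,"twist": -3,"claw": 1},
])

```text
time_s: 13.9
tcp_pos: [440.5, -368.2, 130.9]
tcp_rot: [-3.141, -0.0, -0.351]
ft_force: [-0.2, -0.4, 0.1]
opening: 85.2
finger_force: 0.0
```

```bash
python3 - <<'E'
from h import *
go(495.5,-391,130,-20)
s=snap('wrist');W=world(s);Z=W[...,2]
near=np.hypot(W[...,0]-496,W[...,1]+391)
for lo,hi,n in((125,134,'stylus top'),(67,73,'holder')):
    m=(Z>lo)&(Z<hi)&(near<45);q=W[m];
    print(n,m.sum(),np.median(q[:,2]) if m.any() else '',cv2.minAreaRect(q[:,:2].astype(np.float32)) if m.sum()>4 else '')
t=snap('scene');W=world(t)
m=(np.hypot(W[...,0]-509,W[...,1]-153)<50)&(W[...,2]>75);print('sherd on dome',m.sum(),np.median(W[m],0))
save(s,'w5.png',k=1.5)
E
```

```text
tcp [ 440.5 -368.2  130.9] [-1.7998e+02 -1.0000e-02 -2.0120e+01] -> d [59.5  2.5  0.9] twist -0.1195481395494653 F [-0.2 -0.4  0.1] op 85.2 0.0 t 13.9
stylus top 972 130.19170802824573 ((494.63531494140625, -391.50347900390625), (17.861581802368164, 18.03066062927246), 77.41668701171875)
holder 4324 70.28293307291815 ((494.5805969238281, -391.4519958496094), (56.17900085449219, 56.17374801635742), 69.24458312988281)
sherd on dome 286 [512.90502259 148.55105105  81.19049293]
```

View pics/w5.png

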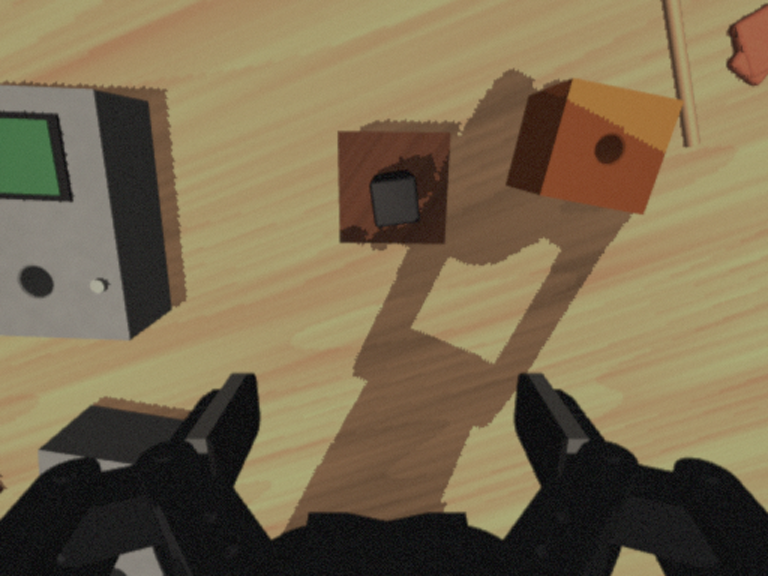

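The stylus is at (395,200) in the dark block, turned about 7° from it (yaw ≈ -12.6°). The orange look-alike is well to the right. I'll move above the stylus and descend.

Emit:
apply_moves([
  {"tx": 30,"ty": 1.7,"tz": 0,"twist": -7.5,"claw": 1},
  {"tx": 58.8,"ty": 3.3,"tz": 0,"twist": -7.5,"claw": 1},
  {"tx": 58.8,"ty": 3.3,"tz": 0,"twist": -7.5,"claw": 1},
  {"tx": 58.8,"ty": 3.3,"tz": 0,"twist": -7.5,"claw": 1},
  {"tx": 58.8,"ty": 3.3,"tz": 30,"twist": -7.5,"claw": 1},
  {"tx": 58.8,"ty": 3.3,"tz": 60,"twist": -7.5,"claw": 1},
  {"tx": 58.8,"ty": 3.3,"tz": 78,"twist": -7.5,"claw": 1},
  {"tx": 58.8,"ty": 3.3,"tz": 82,"twist": -7.5,"claw": 1},
  {"tx": 58.8,"ty": 3.3,"tz": 82,"twist": -7.5,"claw": 1},
  {"tx": 58.8,"ty": 3.3,"tz": 82,"twist": -7.5,"claw": 1},
  {"tx": 58.8,"ty": 3.3,"tz": 82,"twist": -7.5,"claw": 1},
])

```text
time_s: 15.1
tcp_pos: [494.9, -394.0, 50.7]
tcp_rot: [3.14, -0.003, -0.222]
ft_force: [-0.1, -0.3, 0.3]
opening: 85.7
finger_force: 0.0
```

```bash
python3 - <<'E'
from h import *
go(494.6,-391.5,48,-12.6)
s=load('wrist');print('hole',ray(s,36.5/1.5,282/1.5,55))
t=snap('wrist');W=world(t);y=r.get_obs()['tcp_rot'][2];Z=W[...,2]
m=(Z>125)&(Z<134)&(np.hypot(W[...,0]-496,W[...,1]+391)<25)
if m.sum()>4: print(m.sum(),cv2.minAreaRect(W[m][:,:2].astype(np.float32)))
q=W-[494.6,-391.5,0];ty=q@[np.sin(y),-np.cos(y),0];tx=q@[np.cos(y),np.sin(y),0]
f=(t['pixels'].max(2)<75)&(abs(tx)<20)&(abs(ty)>30)&(abs(ty)<60)&(Z>75)
for sg in(1,-1): k=f&(ty*sg>0);print(np.percentile(Z[k],[1,5]),np.percentile(abs(ty[k]),[1,50]))
E
```

```text
tcp [ 494.9 -394.    50.7] [179.89  -0.18 -12.73] -> d [-0.8 -2.3  2.7] twist -0.12794769115953386 F [-0.1 -0.3  0.3] op 85.7 0.0 t 15.1
hole [ 514.79969746 -177.73311774   55.        ]
2152 ((495.0118408203125, -391.66668701171875), (18.013206481933594, 19.365583419799805), 77.53893280029297)
[ 97.46575053 103.96799528] [30.33025463 45.31765416]
[ 97.43169992 104.84479617] [30.37358487 46.02554929]
```

Emit:
apply_moves([
  {"tx": -0.4,"ty": -2.3,"tz": 2.5,"twist": 0,"claw": 1},
  {"tx": -0.4,"ty": -2.3,"tz": 2.5,"twist": 0,"claw": 1},
  {"tx": -0.4,"ty": -2.3,"tz": 2.5,"twist": 0,"claw": 1},
  {"tx": -0.4,"ty": -2.3,"tz": 2.5,"twist": 0,"claw": -0.4},
  {"tx": -0.4,"ty": -2.3,"tz": 2.5,"twist": 0,"claw": -1},
  {"tx": -0.4,"ty": -2.3,"tz": 2.5,"twist": 0,"claw": -1},
  {"tx": -0.4,"ty": -2.3,"tz": 2.5,"twist": 0,"claw": -1},
  {"tx": -0.4,"ty": -2.3,"tz": 2.5,"twist": 0,"claw": -1},
  {"tx": -0.4,"ty": -2.3,"tz": 2.5,"twist": 0,"claw": -1},
  {"tx": -0.4,"ty": -2.3,"tz": 2.5,"twist": 0,"claw": -1},
])

```text
time_s: 16.15
tcp_pos: [494.2, -390.9, 46.1]
tcp_rot: [3.141, -0.0, -0.222]
ft_force: [0.0, -0.1, -0.2]
opening: 17.2
finger_force: 58.4
```

Emit:
apply_moves([
  {"tx": 0,"ty": 0,"tz": -15,"twist": 0,"claw": -1},
  {"tx": 0,"ty": 0,"tz": -40,"twist": 0,"claw": -1},
  {"tx": 0,"ty": 0,"tz": -70,"twist": 0,"claw": -1},
  {"tx": 0,"ty": 0,"tz": -95,"twist": 0,"claw": -1},
  {"tx": 0,"ty": 0,"tz": -105,"twist": 0,"claw": -1},
  {"tx": 0,"ty": 0,"tz": -105,"twist": 0,"claw": -1},
  {"tx": 0,"ty": 0,"tz": -105,"twist": 0,"claw": -1},
  {"tx": 0,"ty": 0,"tz": -105,"twist": 0,"claw": -1},
])

```text
time_s: 16.95
tcp_pos: [493.3, -390.0, 148.7]
tcp_rot: [-3.14, 0.003, -0.222]
ft_force: [-0.2, -0.3, -1.0]
opening: 17.2
finger_force: 58.6
```

```bash
python3 - <<'E'
from h import *
go(514.9,-178.7,151,None)
E
```

```text
tcp [ 493.3 -390.   148.7] [-179.89    0.2   -12.73] -> d [ -25.5 -210.9   -1.8] twist None F [-0.2 -0.3 -1. ] op 17.2 58.59795928001404 t 16.95
```

Emit:
apply_moves([
  {"tx": -10,"ty": -25,"tz": 0,"twist": 0,"claw": -1},
  {"tx": -25,"ty": -65,"tz": 0,"twist": 0,"claw": -1},
  {"tx": -42,"ty": -110,"tz": 0,"twist": 0,"claw": -1},
  {"tx": -58,"ty": -155,"tz": 0,"twist": 0,"claw": -1},
  {"tx": -72,"ty": -190,"tz": 0,"twist": 0,"claw": -1},
  {"tx": -78,"ty": -207,"tz": 0,"twist": 0,"claw": -1},
  {"tx": -80,"ty": -211,"tz": 0,"twist": 0,"claw": -1},
  {"tx": -80,"ty": -211,"tz": 0,"twist": 0,"claw": -1},
  {"tx": -80,"ty": -211,"tz": 0,"twist": 0,"claw": -1},
  {"tx": -80,"ty": -211,"tz": 0,"twist": 0,"claw": -1},
  {"tx": -80,"ty": -211,"tz": 0,"twist": 0,"claw": -1},
])

```text
time_s: 18.05
tcp_pos: [462.6, -168.4, 150.7]
tcp_rot: [3.141, 0.0, -0.224]
ft_force: [-0.5, 0.4, -0.6]
opening: 17.0
finger_force: 58.7
```

```bash
python3 - <<'E'
from h import *
go(514.9,-178.7,151,None)
s=snap('wrist');W=world(s);Z=W[...,2];y=np.radians(-12.7)
# hole: pixels near expected whose z well below 55
R=cv2.Rodrigues(s['rvec'])[0];K=s['mtx']
c=R@np.array([514.9,-178.7,55])+s['tvec'];uv=K@c/c[2];print('uv',uv[:2])
m=np.zeros(Z.shape,np.uint8);v,u=np.indices(Z.shape)
m[(Z<51)&(np.hypot(u-uv[0],v-uv[1])<40)]=1
n,l,st,ce=cv2.connectedComponentsWithStats(m);print(st[1:],ce[1:])
e=st[1:,4].argmax()+1;cn=max(cv2.findContours((l==e).astype(np.uint8),0,1)[0],key=len);el=cv2.fitEllipse(cn);print(el,ray(s,*el[0],55))
a=max(0,int(uv[0])-60);b=max(0,int(uv[1])-45)
t=snap('scene')
A=cv2.resize(s['pixels'][b:b+90,a:a+120],None,fx=5,fy=5,interpolation=2)
o=r.get_obs()['tcp_pos'];R=cv2.Rodrigues(t['rvec'])[0];c=R@(o+[0,0,10])+t['tvec'];q=t['mtx']@c/c[2];x0,y0=int(q[0])-50,max(0,int(q[1])-70)
B=cv2.resize(t['pixels'][y0:y0+120,x0:x0+45+50],None,fx=3.75,fy=3.75,interpolation=2)
B=cv2.resize(B,None,fx=.55,fy=1);print(a,b,x0,y0)
C=np.hstack([A,B[:450]]);cv2.imwrite('pics/w6.png',C[...,::-1]);print(C.shape)
E
```

```text
tcp [ 462.6 -168.4  150.7] [ 1.7999e+02  3.0000e-02 -1.2810e+01] -> d [53.2 -1.5 -0.3] twist None F [-0.5  0.4 -0.6] op 17.0 58.734397888183594 t 18.05
uv [255.76522688 128.9051973 ]
[[244 118  21  21 349]
 [239 165   1   1   1]
 [241 166  17   3  23]] [[254.32664756 127.82234957]
 [239.         165.        ]
 [248.69565217 167.2173913 ]]
((254.2993621826172, 127.83416748046875), (20.200777053833008, 20.33796501159668), 12.463513374328613) [ 516.09740298 -177.63795564   55.        ]
195 83 135 98
(450, 796, 3)
```

View pics/w6.png

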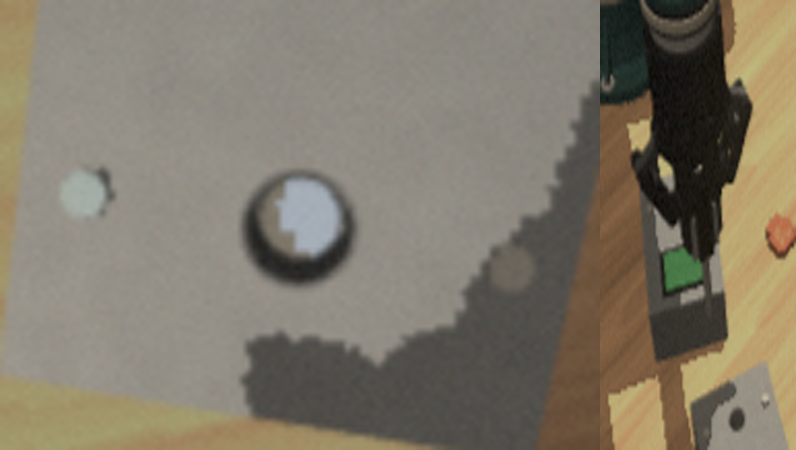

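The left crop shows the guard hole at crop (298,227) with the white key inside. The right inset shows the stylus hanging upright. I'll measure the shaft axis with the scene camera.

```bash
python3 - <<'E'
from h import *
o=r.get_obs()['tcp_pos'];t=load('scene');W=world(t)
m=(np.hypot(W[...,0]-o[0],W[...,1]-o[1])<22)&(W[...,2]>105)&(W[...,2]<173);q=W[m]
C=-cv2.Rodrigues(t['rvec'])[0].T@t['tvec'];d=C[:2]-o[:2];d/=np.linalg.norm(d);print('view dir',d,m.sum(),q[:,2].min())
n=np.array([-d[1],d[0]])
for z in range(110,172,6):
    k=abs(q[:,2]-z)<3
    if k.any(): a=(q[k][:,:2]-o[:2]);print(z,k.sum(),'along view',np.round(np.median(a@d),1),'lateral',np.round([ (a@n).min(),np.mean(a@n),(a@n).max()],1))
go(516.1,-177.6,95)
E
```

```text
view dir [ 0.84335784 -0.53735236] 56 115.4375177961936
116 2 along view 2.6 lateral [-5.1 -1.5  2.2]
122 7 along view 3.9 lateral [-4.7 -0.6  3. ]
128 7 along view 3.4 lateral [-4.2 -0.9  3.4]
134 6 along view 3.3 lateral [-5.4 -1.6  1.8]
140 5 along view 4.4 lateral [-4.9 -1.2  2.2]
146 7 along view 3.8 lateral [-4.5 -0.2  3.4]
152 6 along view 3.8 lateral [-5.2 -1.7  1. ]
158 6 along view 4.3 lateral [-3.3 -0.8  1.8]
164 8 along view 3.6 lateral [-4.8 -0.5  2.9]
170 2 along view 5.4 lateral [-2.1 -0.7  0.6]
tcp [ 462.7 -168.1  150.9] [ 1.800e+02  1.000e-02 -1.279e+01] -> d [54.2 -2.5 55.9] twist None F [ 0.3 -0.2 -1. ] op 17.6 58.734782338142395 t 18.15
```

The shaft is upright and on the TCP axis. Its tip is 36 mm below the reported TCP. I'll move over the hole.

Emit:
apply_moves([
  {"tx": 18,"ty": -1,"tz": 0,"twist": 0,"claw": -1},
  {"tx": 42,"ty": -2,"tz": 0,"twist": 0,"claw": -1},
  {"tx": 54,"ty": -2.5,"tz": 10,"twist": 0,"claw": -1},
  {"tx": 54,"ty": -2.5,"tz": 30,"twist": 0,"claw": -1},
  {"tx": 54,"ty": -2.5,"tz": 47,"twist": 0,"claw": -1},
  {"tx": 54,"ty": -2.5,"tz": 47,"twist": 0,"claw": -1},
  {"tx": 54,"ty": -2.5,"tz": 47,"twist": 0,"claw": -1},
  {"tx": 54,"ty": -2.5,"tz": 47,"twist": 0,"claw": -1},
  {"tx": 54,"ty": -2.5,"tz": 47,"twist": 0,"claw": -1},
])

```text
time_s: 19.05
tcp_pos: [516.6, -177.3, 105.5]
tcp_rot: [3.141, -0.003, -0.222]
ft_force: [0.2, -0.1, -0.2]
opening: 17.5
finger_force: 58.7
```

```bash
python3 - <<'E'
from h import *
go(516.1,-177.6,66)
t=snap('scene');save(t,'s2.png',(140,120,260,270),4)
W=world(t);m=(np.hypot(W[...,0]-509,W[...,1]-153)<50)&(W[...,2]>75);print('sherd',m.sum(),np.median(W[m],0))
E
```

```text
tcp [ 516.6 -177.3  105.5] [ 1.7996e+02 -1.5000e-01 -1.2740e+01] -> d [-0.5  0.4 39.5] twist None F [ 0.2 -0.1 -0.2] op 17.5 58.72517108917236 t 19.05
sherd 281 [512.93433696 149.40746494  81.16215378]
```

I have already viewed 11 pictures, one over the limit, so from here I go by numbers only. I'm descending into the hole.

Emit:
apply_moves([
  {"tx": -0.4,"ty": 0.2,"tz": 8,"twist": 0,"claw": -1},
  {"tx": -0.4,"ty": 0.2,"tz": 16,"twist": 0,"claw": -1},
  {"tx": -0.4,"ty": 0.2,"tz": 24,"twist": 0,"claw": -1},
  {"tx": -0.4,"ty": 0.2,"tz": 30,"twist": 0,"claw": -1},
  {"tx": -0.4,"ty": 0.2,"tz": 30,"twist": 0,"claw": -1},
  {"tx": -0.4,"ty": 0.2,"tz": 30,"twist": 0,"claw": -1},
  {"tx": -0.4,"ty": 0.2,"tz": 30,"twist": 0,"claw": -1},
])

```text
time_s: 19.8
tcp_pos: [515.7, -177.1, 74.4]
tcp_rot: [3.141, -0.001, -0.222]
ft_force: [0.4, 0.6, 0.3]
opening: 17.7
finger_force: 58.7
```

Emit:
apply_moves([
  {"tx": 0,"ty": 0,"tz": 4,"twist": 0,"claw": -1},
  {"tx": 0,"ty": 0,"tz": 7,"twist": 0,"claw": -1},
  {"tx": 0,"ty": 0,"tz": 9,"twist": 0,"claw": -1},
  {"tx": 0,"ty": 0,"tz": 10,"twist": 0,"claw": -1},
  {"tx": 0,"ty": 0,"tz": 10,"twist": 0,"claw": -1},
  {"tx": 0,"ty": 0,"tz": 10,"twist": 0,"claw": -1},
])

```text
time_s: 20.4
tcp_pos: [515.5, -177.0, 64.4]
tcp_rot: [3.141, -0.0, -0.222]
ft_force: [-0.2, 0.9, 3.1]
opening: 17.0
finger_force: 59.0
```

Emit:
apply_moves([
  {"tx": 0,"ty": 0,"tz": 1,"twist": 0,"claw": -1},
  {"tx": 0,"ty": 0,"tz": 2,"twist": 0,"claw": -1},
  {"tx": 0,"ty": 0,"tz": 3,"twist": 0,"claw": -1},
  {"tx": 0,"ty": 0,"tz": 3.5,"twist": 0,"claw": -1},
  {"tx": 0,"ty": 0,"tz": 3.5,"twist": 0,"claw": -1},
  {"tx": 0,"ty": 0,"tz": 3.5,"twist": 0,"claw": -1},
])

```text
time_s: 21.0
tcp_pos: [515.5, -177.0, 60.8]
tcp_rot: [3.141, -0.0, -0.222]
ft_force: [-0.7, 1.1, 4.2]
opening: 17.3
finger_force: 59.3
```

Emit:
apply_moves([
  {"tx": 0,"ty": 0,"tz": 0.7,"twist": 0,"claw": -1},
  {"tx": 0,"ty": 0,"tz": 1.4,"twist": 0,"claw": -1},
  {"tx": 0,"ty": 0,"tz": 1.4,"twist": 0,"claw": -1},
  {"tx": 0,"ty": 0,"tz": 1.4,"twist": 0,"claw": -1},
])

```text
time_s: 21.4
tcp_pos: [515.6, -177.1, 60.0]
tcp_rot: [3.141, -0.001, -0.222]
ft_force: [-1.9, 0.7, 7.8]
opening: 17.3
finger_force: 59.9
```

Emit:
apply_moves([
  {"tx": 0,"ty": 0,"tz": 0.2,"twist": 0,"claw": -1},
  {"tx": 0,"ty": 0,"tz": 0.2,"twist": 0,"claw": -1},
  {"tx": 0,"ty": 0,"tz": 0.2,"twist": 0,"claw": -1},
  {"tx": 0,"ty": 0,"tz": 0.2,"twist": 0,"claw": -1},
  {"tx": 0,"ty": 0,"tz": 0.2,"twist": 0,"claw": -1},
])

```text
time_s: 21.9
tcp_pos: [515.6, -177.1, 60.0]
tcp_rot: [3.141, -0.001, -0.222]
ft_force: [-1.6, 0.9, 7.8]
opening: 17.4
finger_force: 59.9
```

```bash
python3 - <<'E'
from h import *
go(516.1,-177.6,60)
t=snap('scene');W=world(t);m=(np.hypot(W[...,0]-509,W[...,1]-153)<50)&(W[...,2]>75);print('sherd',m.sum(),np.median(W[m],0))
go(516.1,-177.6,60)
E
```

```text
tcp [ 515.6 -177.1   60. ] [ 1.7998e+02 -5.0000e-02 -1.2730e+01] -> d [ 0.6  0.4 -0. ] twist None F [-1.6  0.9  7.8] op 17.4 59.917545318603516 t 21.9
sherd 277 [512.61033275 149.00636068  81.06743074]
tcp [ 515.7 -177.1   60. ] [ 1.7999e+02 -5.0000e-02 -1.2730e+01] -> d [ 0.6  0.4 -0. ] twist None F [-2.6  1.   8. ] op 17.7 59.917627573013306 t 21.95
```

The key is bottomed at a steady 8 N, about 6 mm of travel, and the sherd hasn't moved. Handing in.

```bash
python3 -c "
from rig import r
print(r.hand_in())"
```

```text
the job is handed in; nothing more can be done
None
```

I handed the job in at about 22 s: the sherd is balanced on the dome, and the gripped stylus holds the scan key at its stop with about 8 N (no verdict came back). I viewed 11 pictures, one over the limit of 10.

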